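# Four kitchen things back into their fitted holders

### The arm

A 6-joint arm with a two-finger parallel gripper is mounted at the origin on a cart in front of the work surface, level with it; the furniture and walls round the work are solid. World frame = base frame: x ahead of the robot, y to its left, z up, the work surface at z = 0. Lengths are in m, angles in rad, forces in N, time in s.
With the tool pointing down it reaches from about 0.275 to 0.775 m from the base axis. Payload 14.6 kg.
Tool frame: the origin (TCP) lies at the very end of the fingers, on their centre line; the grasp point (between the pads) lies 19 mm behind it; z points along the fingers, y is the line along which they close (so a half turn about z gives the same grasp; the last joint's range is limited). The gripper opens to 85 mm and grips with 20 to 120 N. Pads are 22 mm wide; open, the fingers measure 114 mm over their backs; the gripper's body (76 mm by 85 mm) begins 54 mm behind the grasp point. The pads swing forward as they close: fully open they stand 13 mm farther back than shut.
Start: joints at [1.181, 0.263, -0.048, 1.259, 0, 1.415], TCP at [0.122, 0.511, 0.231] pointing down, gripper open.
Joint ranges: [-2.65, 2.65], [-0.89, 1.7], [-1.18, 1.37], [-2.13, 2.11], [-1.35, 1.29], [-3.14, 3.14]. Speed limits (rad/s): [1.89, 1.89, 2.57, 2.79, 3.14, 3.14].

### API

Orientations are given as a unit quaternion [x, y, z, w].
In Python, from workcell import arm gives the robot as it stands.
- The arm moves only by the shell command python3 -m handwheel 'ROWS' [OPENING] [FORCE]. ROWS is JSON, a list of rows, each an object of numbers: "tx", "ty", "tz": the shift along the world's x, y, z in units of 0.5 m (1.0 is 0.5 m); "rx", "ry", "rz": the turn, a rotation vector about the world's x, y, z in units of 0.15 rad (1.0 is 0.15 rad). In form: [{"tx": .., "ty": .., "tz": .., "rx": .., "ry": .., "rz": ..}, ...]. A call has 1 to 5 rows; each row shifts and turns the commanded pose from where the row before left it; what a row does not reach is not made up. A row lasts 1/10 s, in which the tool goes at most 50 mm and 8.59 degrees, less where a joint would pass 70% of its speed; a pose out of reach is approached as far as the arm can. A call with a number of a shift or a turn outside -1 to 1 is refused whole. A call with a gripper value outside its range is refused whole. OPENING is the closure, from 0 (fully open) to 1 (shut), set as the call begins (- or left out, the last holds). The fingers move at their own pace and stop on an object; FORCE is the grip in N (left out, the last holds). Time passes only in rows, so rows that do not move let the fingers close. It gives the time, the measured TCP pose, the force, the opening and the grip force at its end, in the units of the state.
- arm.sense(): the state, without advancing time (a new reading comes with each control period).
- arm.read_camera(name): name is "side" or "top"; returns the picture (400x640x3 uint8, red, green, blue); there is no depth.
- arm.camera_info(name): a dict with "K" (3x3 intrinsics, pixels), "k1" (the pictures are not rectified: a ray, as slopes to the right and down, at radius r is drawn at 1 + k1 r^2 times it, then the intrinsics apply), "extrinsics" (4x4, takes a point from camera to world coordinates). Camera axes: x right, y up, looking along -z (the intrinsics and any distortion apply to the point x, -y, -z); pixel columns grow to the right and rows downward; lengths in m; the calibration is good to about 2 mm. A picture is of the moment at which its call begins. camera_info takes no time and is no camera call.
- arm.finish_job(): hands the job in; it is judged then, once.
Trained networks look in the newest picture that a camera, given by its name, has taken for a name from the list of things; names that differ only in an ending like _2 or _b are one class to them, and where a whole thing is asked for, a point or a joint stands for the part that bears it (a point fixed in the world has none). Each returns a list of dicts, best first, with "p" (0 to 1); they miss things now and then, are a little off and sometimes report something else, mostly with a low value. They report only what shows in the picture. A call takes as long as a camera call.
- arm.masks_of(camera, query): "region" (400x640 bool, what is visible of it) and "bbox" ([left, top, right, bottom] in pixels, round what is visible of it).
The state is a dict: "clock": time; "qpos": joint angles; "joint_vel": joint speeds; "joint_torque": joint torques, N m; "position": TCP position; "eef_rot": TCP orientation; "contact_force": force on the tool from outside, world axes, zero at the start; "ft_torque": the same for the moment, N m; "gripper_width": finger opening in m; "gripper_force": force on a finger pad.
Only numpy, scipy, OpenCV 4.12 (cv2) and the standard library are available. Lean on these libraries where they do the work, as an engineer would, in place of code of your own. Each camera call takes 0.05 s, during which the arm holds its last target. There are 200 camera calls.

### The job

Tidy the worktop by putting each thing into the dark wooden holder made for it: the paste tin standing upright in the wide round coaster, the black-capped spice jar upright in the narrow round coaster, the green bottle opener lying flat inside the broad oblong tray and the wooden clothes peg lying flat inside the slim oblong tray. Set the tin and the jar down rather than dropping them, and leave the small drinking glass standing where it is.

Things in the scene. Friction and masses are not known exactly. Their poses are not given: they have to be found in the camera images.
- paste_tin: Round food tin with a green and yellow label, 57 mm diameter, 72 mm tall, about 0.2 kg, standing upright. Origin at the centre of its underside, z up.
- spice_jar: Slim round glass spice jar with green label and black cap, 40 mm diameter, 105 mm tall, about 0.1 kg, standing upright. Origin at the centre of its underside, z up.
- bottle_opener: Dark green cast opener lying flat, 85 mm long (along its own y), 32 mm wide (x), 12 to 14 mm thick. The round ring end, 32 mm wide, is its +y half; the narrow handle, 13 to 17 mm wide, is its -y half and can be gripped across x, e.g. at x = +1.5 mm, y = -12 mm. Origin at the centre of the underside of the whole 85 x 32 mm outline. Either way round in its tray is right.
- clothes_peg: Small light wooden clothes peg, its outline a straight bar 72 mm long (its own y), 15 mm wide (x), 12 mm thick, lying flat. Origin at the centre of its underside. Either way round in its tray is right.
- wide_coaster: Larger of two round, dark wooden coasters with a raised rim and a cork floor, fixed on the worktop: outside diameter 92 mm, recess diameter 76 mm, floor of the recess 4 mm above the worktop, rim 14 mm above the worktop. Origin at the centre of its underside, on the worktop.
- narrow_coaster: Smaller of the two round, dark wooden coasters with a raised rim and a cork floor, fixed: outside diameter 73 mm, recess diameter 57 mm, floor of the recess 4 mm above the worktop, rim 14 mm above the worktop. Origin at the centre of its underside, on the worktop.
- broad_tray: Broader and longer of two shallow oblong dark wooden trays with a cork floor, fixed: recess 105 mm long (its own y) by 52 mm wide (x), walls 6 mm thick, floor of the recess 3 mm above the worktop, rim 9 mm above the worktop. Origin at the centre of its underside, on the worktop.
- slim_tray: Slimmer of the two shallow oblong dark wooden trays with a cork floor, fixed: recess 90 mm long (its own y) by 31 mm wide (x), walls 6 mm thick, floor of the recess 3 mm above the worktop, rim 9 mm above the worktop. Origin at the centre of its underside, on the worktop.
- small_glass: Small clear drinking glass, 49 mm diameter, 62 mm tall, loose, standing among the things. It must stay standing where it is. Origin at the centre of its underside.

How it is judged:
By the outcome, as a careful person would: the job done as asked, in the order asked, and still so for the second after the job is handed in, with the robot touching nothing.
It also fails if it takes over 115 s, if anything falls off the work surface, if the arm or the gripper's body presses on something with over 40 N, if the wrist force passes 120 N, or if a joint passes its speed limit or range.

## Working session

There is one attempt and no reset: what is moved stays moved. The work goes in short steps, Python scripts to look and compute and a shell command to move; the robot and the scene stay as the last step left them, time stands still between calls to the robot, and variables do not carry over. Pictures are saved under pics/ and viewed, at most 14 in all, crops included, and the job is handed in when it is done.

```bash
mkdir -p pics; ls; python3 - <<'E'
from workcell import arm
import cv2
print(arm.sense())
for c in("side","top"):
    cv2.imwrite(f"pics/{c}0.png",arm.read_camera(c)[:,:,::-1]); print(c,arm.camera_info(c))
E
```

```text
pics
{'clock': 0.0, 'qpos': array([ 1.18071533e+00,  2.63517423e-01, -4.89415399e-02,  1.25939131e+00,
        1.88235685e-06,  1.41550104e+00]), 'joint_vel': array([ 0.0014299 ,  0.00098567, -0.00013843,  0.00063388,  0.00017511,
       -0.00085149]), 'joint_torque': array([-1.15800849e-03, -6.37615299e+01,  3.84568119e+01,  1.39771641e-02,
       -9.71338159e-05, -3.55799682e-05]), 'position': array([0.12202985, 0.51033923, 0.23082626]), 'eef_rot': array([ 1.17123395e-01,  9.93117230e-01, -5.07248828e-04, -1.42831624e-04]), 'contact_force': array([ 0.33216519, -0.18654781,  0.60998754]), 'ft_torque': array([-0.06033432, -0.00653506,  0.00709662]), 'gripper_force': 0.0, 'gripper_width': 0.0853905146873166}
side {'K': array([[479.12128422,   0.        , 322.65172966],
       [  0.        , 479.12128422, 200.65529522],
       [  0.        ,   0.        ,   1.        ]]), 'k1': -0.040755731228911324, 'extrinsics': array([[ 0.93148374,  0.21064241, -0.29659369,  0.17374729],
       [-0.36373047,  0.52543248, -0.76916894, -0.96936147],
       [-0.00617964,  0.82434852,  0.56604888,  0.72630506],
       [ 0.        ,  0.        ,  0.        ,  1.        ]])}
top {'K': array([[386.03562972,   0.        , 319.50131046],
       [  0.        , 386.03562972, 203.42462954],
       [  0.        ,   0.        ,   1.        ]]), 'k1': -0.011136724010799272, 'extrinsics': array([[ 0.01438388,  0.98129979, -0.19194747,  0.35490311],
       [-0.99971205,  0.01042617, -0.02161287, -0.00500405],
       [-0.01920743,  0.19220308,  0.98116719,  0.89719034],
       [ 0.        ,  0.        ,  0.        ,  1.        ]])}
```

View pics/side0.png

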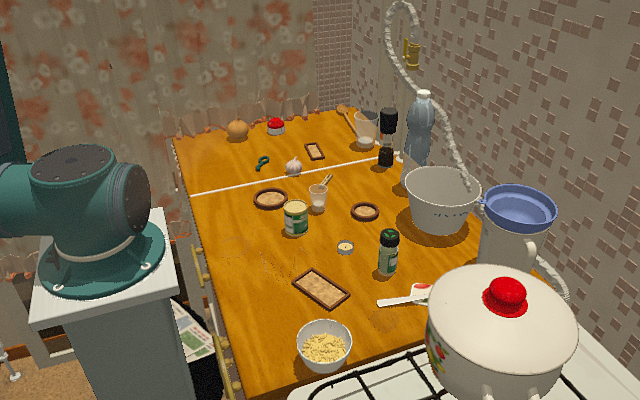

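View pics/top0.png

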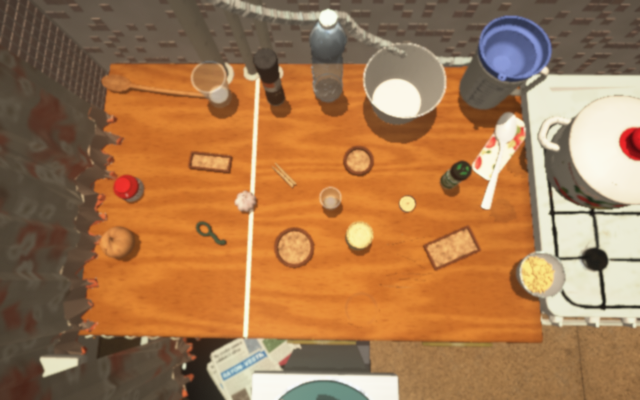

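```bash
cat > h.py <<'E'
import numpy as np, cv2
from workcell import arm
def ray(cam,uv):
    I=arm.camera_info(cam);K=I["K"]
    d=cv2.undistortPoints(np.float64(uv).reshape(-1,1,2),K,np.array([I["k1"],0,0,0.]))[:,0]
    E=I["extrinsics"]
    return E[:3,3],np.c_[d[:,0],-d[:,1],-np.ones(len(d))]@E[:3,:3].T
def at_z(cam,uv,z):
    o,d=ray(cam,uv); return o+d*((z-o[2])/d[:,2])[:,None]
def proj(cam,P):
    I=arm.camera_info(cam);E=I["extrinsics"]
    p=(np.asarray(P,float)-E[:3,3])@E[:3,:3]
    s=np.c_[p[:,0]/-p[:,2],-p[:,1]/-p[:,2]]
    s=s*(1+I["k1"]*(s**2).sum(1,keepdims=True))
    return s*I["K"][0,0]+I["K"][:2,2]
E
python3 - <<'E'
from h import *
H=dict(paste_tin=.072,spice_jar=.105,bottle_opener=.013,clothes_peg=.012,wide_coaster=.014,narrow_coaster=.014,broad_tray=.009,slim_tray=.009,small_glass=.062)
out={}
for n,h in H.items():
  for c in("top","side"):
    for m in arm.masks_of(c,n)[:2]:
        R=m["region"]; out.setdefault((c,n),R)
        k=cv2.findContours(R.astype('uint8'),0,2)[0]
        k=max(k,key=cv2.contourArea)[:,0].astype(float)
        P=at_z(c,k,h)[:,:2]
        (cx,cy),(w,l),a=cv2.minAreaRect(P.astype('f4')*1000)
        print(n,c,round(m["p"],2),np.round(m["bbox"]),"rect@top",np.round([cx,cy,w,l,a],1))
np.savez("m.npz",**{c+"-"+n:v for(c,n),v in out.items()})
E
```

```text
paste_tin top 0.59 [348. 220. 374. 251.] rect@top [ 4.475e+02 -7.240e+01  5.810e+01  5.560e+01  1.000e-01]
paste_tin top 0.26 [273. 168. 297. 187.] rect@top [576.8  91.   54.8  11.1  45.4]
paste_tin side 0.61 [283. 197. 307. 240.] rect@top [ 434.5 -116.9  144.7   56.2   72.6]
spice_jar top 0.89 [438. 161. 470. 191.] rect@top [ 573.7 -274.3   41.2   76.4   45. ]
spice_jar side 0.74 [381. 228. 401. 274.] rect@top [ 557.6 -335.8  146.3   39.9   59.6]
spice_jar side 0.31 [256. 155. 267. 170.] rect@top [411.9  98.5  73.1  27.1  47.6]
bottle_opener top 0.8 [198. 221. 226. 245.] rect@top [452.7 269.8  74.6  27.3  47.6]
bottle_opener side 0.64 [256. 156. 267. 171.] rect@top [453.  255.5  90.6  32.5  62.9]
clothes_peg side 0.56 [318. 172. 338. 186.] rect@top [596.   97.8  63.7  21.6  46.3]
wide_coaster top 0.7 [274. 165. 293. 187.] rect@top [593.7  99.   62.1  15.2  45.4]
wide_coaster top 0.63 [272. 227. 317. 271.] rect@top [426.1  72.5  91.2  89.3   1. ]
wide_coaster side 0.93 [252. 187. 289. 209.] rect@top [422.4  63.  106.5  95.   89. ]
wide_coaster side 0.43 [310. 182. 328. 212.] rect@top
[... 402 characters left out ...]
 [345. 143. 376. 176.] rect@top [ 6.346e+02 -7.730e+01  7.240e+01  6.930e+01  1.000e-01]
broad_tray side 0.77 [291. 270. 349. 312.] rect@top [ 426.6 -291.6   71.9  124.6   26. ]
slim_tray top 0.65 [187. 150. 230. 170.] rect@top [627.8 280.7 104.2  46.2  83.9]
slim_tray top 0.4 [341. 144. 376. 180.] rect@top [ 6.346e+02 -7.610e+01  7.230e+01  7.180e+01  5.000e-01]
slim_tray side 0.78 [305. 145. 326. 161.] rect@top [626.3 273.6 115.1  45.7  83.6]
small_glass top 0.55 [319. 186. 342. 208.] rect@top [532.   -8.5  44.2  47.5  46. ]
small_glass top 0.53 [188. 151. 230. 172.] rect@top [612.3 264.1  97.6  43.4  84.5]
small_glass side 0.8 [310. 183. 328. 212.] rect@top [516.4 -47.  119.4  46.   68.2]
```

The side view shows the tin at (295,218), jar at (388,250), glass at (318,198) with the peg behind it, and the opener at (262,163). In the top view the wide coaster is at (294,247), the narrow one at (358,160), the broad tray at (452,248), the slim tray at (210,162), the peg at (285,176) and the opener at (211,233). The detections match these, apart from a few low-valued confusions. Next I'll refine them with silhouette fits and rectified views of the opener and peg.

```bash
cat >> h.py <<'E'
from scipy.optimize import minimize
def sil(cam,P,S=4):
    u=(proj(cam,P)*S*16).astype(int); im=np.zeros((400*S,640*S),'uint8')
    cv2.fillConvexPoly(im,cv2.convexHull(u.reshape(-1,1,2).astype('int32')),1,shift=4)
    return cv2.resize(im.astype('f4'),(640,400),interpolation=cv2.INTER_AREA)
T=np.linspace(0,2*np.pi,40)
def cyl(p,d,h,z0=0.): return np.vstack([np.c_[p[0]+d/2*np.cos(T),p[1]+d/2*np.sin(T),0*T+z] for z in(z0,z0+h)])
def box(p,w,l,h,z0=0.):
    c,s=np.cos(p[2]),np.sin(p[2]); q=np.array([[a*w/2,b*l/2] for a in(-1,1) for b in(-1,1)])@np.array([[c,s],[-s,c]])+p[:2]
    return np.vstack([np.c_[q,np.full(4,z)] for z in(z0,z0+h)])
def fit(masks,shape,p0):
    def cost(p):
        v=0
        for c,R in masks.items():
            a=sil(c,shape(p)); v-=np.minimum(a,R).sum()/np.maximum(a,R).sum()
        return v/len(masks)
    d=np.array([.008,.008,.15][:len(p0)])
    r=minimize(cost,p0,method="Nelder-Mead",options=dict(initial_simplex=np.vstack([p0]+[np.array(p0)+d*e for e in np.eye(len(p0))]),xatol=2e-4,fatol=1e-3,maxiter=80))
    return r.x,-r.fun
E
python3 - <<'E'
from h import *
M=np.load("m.npz")
J=dict(paste_tin=(lambda p:cyl(p,.057,.072),[.4475,-.072]),spice_jar=(lambda p:cyl(p,.040,.105),[.56,-.27]),
wide_coaster=(lambda p:cyl(p,.092,.014),[.426,.071]),narrow_coaster=(lambda p:cyl(p,.073,.014),[.634,-.076]),
broad_tray=(lambda p:box(p,.064,.117,.009),[.429,-.288,np.radians(24)]),slim_tray=(lambda p:box(p,.043,.102,.009),[.627,.278,np.radians(-6)]),
small_glass=(lambda p:cyl(p,.049,.062),[.53,-.008]),clothes_peg=(lambda p:box(p,.015,.072,.012),[.588,.095,np.radians(-45)]))
for n,(f,p0) in J.items():
    for cs in(["top"],["side"],["top","side"]):
        ms={c:M[c+"-"+n] for c in cs if c+"-"+n in M}
        if n=="wide_coaster" and "top" in ms: ms["top"]=arm.masks_of("top",n)[1]["region"]
        if n=="clothes_peg" and "top" in cs: ms["top"]=arm.masks_of("top","paste_tin")[1]["region"]
        x,v=fit(ms,f,p0); print(n,cs,np.round(x*1000,1)[:2],np.round(np.degrees(x[2:]),1),round(v,2))
t=[]
for c in("top","side"):
    im=cv2.imread(f"pics/{c}0.png"); r=[]
    for (x,y) in((.453,.265),(.588,.095)):
        # output: up=+x, left=+y, 4px/mm? 120mm ->290px
        g=np.arange(290)/290*.12
        X,Y=np.meshgrid(x+.06-g,y+.06-g,indexing="ij")
        uv=proj(c,np.c_[X.ravel(),Y.ravel(),np.full(X.size,.006)]).astype('f4')
        o=cv2.remap(im,uv[:,0].reshape(290,290),uv[:,1].reshape(290,290),cv2.INTER_CUBIC)
        for k in range(1,6):
            q=int(k*290/6); o[q,::6]=255; o[::6,q]=255
        r.append(o)
    t.append(np.hstack(r))
cv2.imwrite("pics/rect.png",np.vstack(t))
E
```

```text
paste_tin ['top'] [448.9 -74.8] [] 0.92
paste_tin ['side'] [448.4 -75.9] [] 0.96
paste_tin ['top', 'side'] [448.5 -75.5] [] 0.94
spice_jar ['top'] [ 586.3 -289.7] [] 0.93
spice_jar ['side'] [ 586.7 -287.5] [] 0.92
spice_jar ['top', 'side'] [ 586.  -289.2] [] 0.92
wide_coaster ['top'] [425.3  71.7] [] 0.96
wide_coaster ['side'] [424.6  71.3] [] 0.94
wide_coaster ['top', 'side'] [424.8  71.8] [] 0.95
narrow_coaster ['top'] [636.6 -76.1] [] 0.85
narrow_coaster ['side'] [632.9 -73.8] [] 0.84
narrow_coaster ['top', 'side'] [633.  -76.2] [] 0.84
broad_tray ['top'] [ 428.8 -289.9] [24.5] 0.97
broad_tray ['side'] [ 428.4 -289.7] [24.8] 0.95
broad_tray ['top', 'side'] [ 428.6 -289.8] [24.5] 0.96
slim_tray ['top'] [628.9 281. ] [-6.3] 0.95
slim_tray ['side'] [628.9 278.9] [-7.5] 0.91
slim_tray ['top', 'side'] [628.9 280.6] [-6.5] 0.92
small_glass ['top'] [532.   -9.7] [] 0.75
small_glass ['side'] [534.6  -3.2] [] 0.79
small_glass ['top', 'side'] [532.3 -10.3] [] 0.77
clothes_peg ['top'] [591.1  96.6] [-45.] 0.62
clothes_peg ['side'] [592.4  95.4] [-44.3] 0.65
clothes_peg ['top', 'side'] [593.6  96.7] [-45.2] 0.64
```

View pics/rect.png

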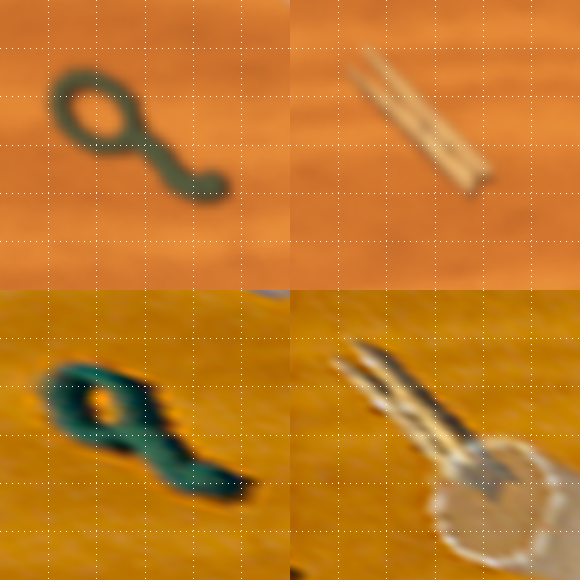

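The fits from the two cameras agree to about 2–3 mm. In the rectified view, the top-left tile shows the opener with its ring at px (95,110) and its handle through (168,168). The top-right tile shows the peg running from (360,58) to (478,183), so its centre is about (0.596, 0.100) at 44°. The tin comes first.

```bash
python3 -m handwheel '[{"tx":0.0435,"ty":-0.078,"tz":-0.01},{"tx":0.0435,"ty":-0.078,"tz":-0.01},{"tx":0.0435,"ty":-0.078,"tz":-0.01},{"tx":0.0435,"ty":-0.078,"tz":-0.01},{"tx":0.0435,"ty":-0.078,"tz":-0.01}]' 0 40
python3 -m handwheel '[{"tx":0.0435,"ty":-0.078,"tz":-0.01},{"tx":0.0435,"ty":-0.078,"tz":-0.01},{"tx":0.0435,"ty":-0.078,"tz":-0.01},{"tx":0.0435,"ty":-0.078,"tz":-0.01},{"tx":0.0435,"ty":-0.078,"tz":-0.01}]'
python3 - <<'E'
# opener outline by colour, both cameras, rectified at mid height
from h import *
for c in("top","side"):
    im=cv2.imread(f"pics/{c}0.png"); n=480; g=np.arange(n)*.00025
    X,Y=np.meshgrid(.513-g,.325-g,indexing="ij")
    uv=proj(c,np.c_[X.ravel(),Y.ravel(),np.full(X.size,.0065)]).astype('f4')
    o=cv2.remap(im,uv[:,0].reshape(n,n),uv[:,1].reshape(n,n),cv2.INTER_CUBIC).astype(int)
    m=(o[...,2]-o[...,1]<30).astype('uint8')
    k=max(cv2.findContours(m,0,2)[0],key=cv2.contourArea)[:,0]
    P=np.c_[.513-k[:,1]*.00025,.325-k[:,0]*.00025]
    for deg in (38,42,46,50,54,58):
        a=np.radians(deg); y=np.array([np.cos(a),np.sin(a)]); x=np.array([np.sin(a),-np.cos(a)])
        u,v=P@x,P@y; ctr=x*(u.max()+u.min())/2+y*(v.max()+v.min())/2
        hd=P[np.abs((P-ctr)@y+.012)<.004]@x-ctr@x
        print(c,deg,np.round(1000*np.r_[ctr,np.ptp(u),np.ptp(v)],1),"handle x",np.round(1000*np.r_[hd.min(),hd.max()],1))
E
```

```text
top 38 [453.8 269.6  38.6  78. ] handle x [0.9 9.1]
top 42 [453.4 269.7  34.5  79.6] handle x [0.6 8.6]
top 46 [452.9 269.8  30.5  80.7] handle x [-0.2  8.2]
top 50 [453.3 269.1  28.8  81.6] handle x [-2.   6.8]
top 54 [454.3 268.1  28.6  82. ] handle x [-4.8  4.8]
top 58 [455.4 267.2  28.7  82.1] handle x [-7.6  2.8]
side 38 [451.5 266.4  48.2  88.3] handle x [-4.  12.4]
side 42 [451.  266.8  43.5  90.4] handle x [-3.9 12.1]
side 46 [450.5 267.1  38.6  92.2] handle x [-4.3 11.7]
side 50 [451.3 266.1  37.2  93.7] handle x [-6.6  9.7]
side 54 [452.4 265.3  35.9  94.7] handle x [-9.   7.5]
side 58 [453.5 264.6  34.7  95.2] handle x [-11.8   5.7]$[0]: bad value
$[0]: bad value
```

```bash
python3 -m handwheel '[{"tx":0.0435,"ty":-0.078,"tz":-0.01,"rx":0,"ry":0,"rz":0},{"tx":0.0435,"ty":-0.078,"tz":-0.01,"rx":0,"ry":0,"rz":0},{"tx":0.0435,"ty":-0.078,"tz":-0.01,"rx":0,"ry":0,"rz":0},{"tx":0.0435,"ty":-0.078,"tz":-0.01,"rx":0,"ry":0,"rz":0},{"tx":0.0435,"ty":-0.078,"tz":-0.01,"rx":0,"ry":0,"rz":0}]' 0 40
python3 -m handwheel '[{"tx":0.0435,"ty":-0.078,"tz":-0.01,"rx":0,"ry":0,"rz":0},{"tx":0.0435,"ty":-0.078,"tz":-0.01,"rx":0,"ry":0,"rz":0},{"tx":0.0435,"ty":-0.078,"tz":-0.01,"rx":0,"ry":0,"rz":0},{"tx":0.0435,"ty":-0.078,"tz":-0.01,"rx":0,"ry":0,"rz":0},{"tx":0.0435,"ty":-0.078,"tz":-0.01,"rx":0,"ry":0,"rz":0}]'
```

```text
clock: 1.7
position: [0.2313, 0.3141, 0.2062]
eef_rot: [0.117, 0.993, 0.0, 0.0]
contact_force: [0.8, 0.4, 0.1]
gripper_width: 0.0857
gripper_force: 0.0
clock: 2.2
position: [0.3402, 0.1189, 0.1814]
eef_rot: [0.117, 0.993, 0.0, 0.0]
contact_force: [0.6, 1.3, -0.7]
gripper_width: 0.0856
gripper_force: 0.0
```

```bash
python3 -m handwheel '[{"tx":0.0433,"ty":-0.0778,"tz":-0.016,"rx":0,"ry":0,"rz":0},{"tx":0.0433,"ty":-0.0778,"tz":-0.016,"rx":0,"ry":0,"rz":0},{"tx":0.0433,"ty":-0.0778,"tz":-0.016,"rx":0,"ry":0,"rz":0},{"tx":0.0433,"ty":-0.0778,"tz":-0.016,"rx":0,"ry":0,"rz":0},{"tx":0.0433,"ty":-0.0778,"tz":-0.016,"rx":0,"ry":0,"rz":0}]'
python3 -m handwheel '[{"tx":0,"ty":0,"tz":-0.054,"rx":0,"ry":0,"rz":0},{"tx":0,"ty":0,"tz":-0.054,"rx":0,"ry":0,"rz":0},{"tx":0,"ty":0,"tz":-0.054,"rx":0,"ry":0,"rz":0},{"tx":0,"ty":0,"tz":-0.054,"rx":0,"ry":0,"rz":0},{"tx":0,"ty":0,"tz":0,"rx":0,"ry":0,"rz":0}]'
python3 -m handwheel '[{"tx":0,"ty":0,"tz":0,"rx":0,"ry":0,"rz":0},{"tx":0,"ty":0,"tz":0,"rx":0,"ry":0,"rz":0},{"tx":0,"ty":0,"tz":0,"rx":0,"ry":0,"rz":0},{"tx":0,"ty":0,"tz":0,"rx":0,"ry":0,"rz":0},{"tx":0,"ty":0,"tz":0,"rx":0,"ry":0,"rz":0}]' 1 40
```

```text
clock: 2.7
position: [0.4485, -0.0759, 0.1411]
eef_rot: [0.117, 0.993, -0.0, 0.0]
contact_force: [0.4, 1.1, 0.4]
gripper_width: 0.0852
gripper_force: 0.0
clock: 3.2
position: [0.4462, -0.0734, 0.0311]
eef_rot: [0.117, 0.993, 0.0, -0.002]
contact_force: [-0.6, -0.3, 0.6]
gripper_width: 0.0852
gripper_force: 0.0
clock: 3.7
position: [0.4488, -0.0741, 0.0348]
eef_rot: [0.117, 0.993, -0.0, 0.001]
contact_force: [-0.9, 1.1, 5.7]
gripper_width: 0.0565
gripper_force: 41.3
```

```bash
python3 -m handwheel '[{"tx":0,"ty":0,"tz":0.04,"rx":0,"ry":0,"rz":0},{"tx":0,"ty":0,"tz":0.06,"rx":0,"ry":0,"rz":0},{"tx":-0.0096,"ty":0.0584,"tz":0,"rx":0,"ry":0,"rz":0},{"tx":-0.0096,"ty":0.0584,"tz":0,"rx":0,"ry":0,"rz":0},{"tx":-0.0096,"ty":0.0584,"tz":0,"rx":0,"ry":0,"rz":0}]'
python3 -m handwheel '[{"tx":-0.0096,"ty":0.0584,"tz":0,"rx":0,"ry":0,"rz":0},{"tx":-0.0096,"ty":0.0584,"tz":0,"rx":0,"ry":0,"rz":0},{"tx":0,"ty":0,"tz":0,"rx":0,"ry":0,"rz":0},{"tx":0,"ty":0,"tz":-0.03,"rx":0,"ry":0,"rz":0},{"tx":0,"ty":0,"tz":0,"rx":0,"ry":0,"rz":0}]'
python3 - <<'E'
from h import *
t=arm.read_camera("top"); s=arm.read_camera("side")
a=cv2.resize(t[190:300,230:390],(640,440),interpolation=cv2.INTER_CUBIC); cv2.imwrite("pics/t1.png",np.vstack([t[190:290,220:380],s[150:250,210:370]]).repeat(3,0).repeat(3,1)[:,:,::-1])
E
```

```text
clock: 4.2
position: [0.4338, 0.0145, 0.0846]
eef_rot: [0.117, 0.993, -0.0, 0.001]
contact_force: [0.2, 0.0, -3.9]
gripper_width: 0.0567
gripper_force: 43.9
clock: 4.7
position: [0.4236, 0.072, 0.0682]
eef_rot: [0.117, 0.993, -0.0, -0.0]
contact_force: [-0.0, 0.1, -2.1]
gripper_width: 0.0562
gripper_force: 44.0
```

View pics/t1.png

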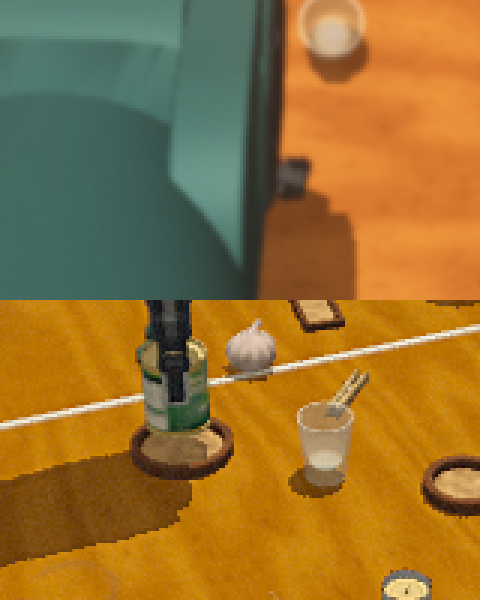

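The side crop shows the held tin (178,390) directly over the wide coaster (182,448), with the glass undisturbed. I'll lower it.

```bash
python3 -m handwheel '[{"tx":0.001,"ty":0,"tz":-0.02,"rx":0,"ry":0,"rz":0},{"tx":0.001,"ty":0,"tz":-0.02,"rx":0,"ry":0,"rz":0},{"tx":0,"ty":0,"tz":-0.006,"rx":0,"ry":0,"rz":0},{"tx":0,"ty":0,"tz":-0.004,"rx":0,"ry":0,"rz":0},{"tx":0,"ty":0,"tz":0,"rx":0,"ry":0,"rz":0}]'
python3 -m handwheel '[{"tx":0,"ty":0,"tz":-0.003,"rx":0,"ry":0,"rz":0},{"tx":0,"ty":0,"tz":-0.003,"rx":0,"ry":0,"rz":0},{"tx":0,"ty":0,"tz":0,"rx":0,"ry":0,"rz":0}]'
```

```text
clock: 5.3
position: [0.4248, 0.0721, 0.043]
eef_rot: [0.117, 0.993, -0.0, -0.0]
contact_force: [0.7, -0.1, -3.2]
gripper_width: 0.0561
gripper_force: 44.0
clock: 5.6
position: [0.4249, 0.0721, 0.0402]
eef_rot: [0.117, 0.993, -0.0, -0.0]
contact_force: [0.1, 1.0, -2.4]
gripper_width: 0.0561
gripper_force: 44.0
```

```bash
python3 -m handwheel '[{"tx":0,"ty":0,"tz":-0.003,"rx":0,"ry":0,"rz":0},{"tx":0,"ty":0,"tz":0,"rx":0,"ry":0,"rz":0}]'
python3 -m handwheel '[{"tx":0,"ty":0,"tz":-0.002,"rx":0,"ry":0,"rz":0},{"tx":0,"ty":0,"tz":0,"rx":0,"ry":0,"rz":0}]'
python3 -m handwheel '[{"tx":0,"ty":0,"tz":-0.002,"rx":0,"ry":0,"rz":0},{"tx":0,"ty":0,"tz":0,"rx":0,"ry":0,"rz":0}]'
```

```text
clock: 5.8
position: [0.425, 0.0721, 0.0389]
eef_rot: [0.117, 0.993, 0.0, 0.0]
contact_force: [-1.2, 0.4, 0.3]
gripper_width: 0.0564
gripper_force: 44.3
clock: 6.0
position: [0.425, 0.0721, 0.0388]
eef_rot: [0.117, 0.993, 0.0, 0.001]
contact_force: [-8.3, 0.3, 26.5]
gripper_width: 0.0561
gripper_force: 46.9
clock: 6.2
position: [0.4251, 0.0721, 0.0387]
eef_rot: [0.117, 0.993, -0.0, 0.001]
contact_force: [-15.4, 1.0, 53.2]
gripper_width: 0.0565
gripper_force: 49.4
```

```bash
python3 -m handwheel '[{"tx":0,"ty":0,"tz":0.004,"rx":0,"ry":0,"rz":0},{"tx":0,"ty":0,"tz":0,"rx":0,"ry":0,"rz":0}]'
python3 -m handwheel '[{"tx":0,"ty":0,"tz":0,"rx":0,"ry":0,"rz":0},{"tx":0,"ty":0,"tz":0,"rx":0,"ry":0,"rz":0},{"tx":0,"ty":0,"tz":0,"rx":0,"ry":0,"rz":0},{"tx":0,"ty":0,"tz":0,"rx":0,"ry":0,"rz":0}]' 0
python3 -m handwheel '[{"tx":0,"ty":0,"tz":0.03,"rx":0,"ry":0,"rz":0},{"tx":0,"ty":0,"tz":0.095,"rx":0,"ry":0,"rz":0},{"tx":0,"ty":0,"tz":0.095,"rx":0,"ry":0,"rz":0},{"tx":0.0358,"ty":-0.0802,"tz":0.01,"rx":0,"ry":0,"rz":-0.41},{"tx":0.0358,"ty":-0.0802,"tz":0.01,"rx":0,"ry":0,"rz":-0.41}]'
python3 -m handwheel '[{"tx":0.0358,"ty":-0.0802,"tz":0,"rx":0,"ry":0,"rz":-0.41},{"tx":0.0358,"ty":-0.0802,"tz":0,"rx":0,"ry":0,"rz":-0.41},{"tx":0.0358,"ty":-0.0802,"tz":0,"rx":0,"ry":0,"rz":-0.41},{"tx":0.0358,"ty":-0.0802,"tz":0,"rx":0,"ry":0,"rz":-0.41},{"tx":0.0358,"ty":-0.0802,"tz":0,"rx":0,"ry":0,"rz":-0.41}]'
python3 - <<'E'
from h import *
M=[m for m in arm.masks_of("side","paste_tin") if m["p"]>.3][:2]
R=(arm.read_camera("side"),arm.masks_of("side","paste_tin"))[1]
for m in R[:1]:
    x,v=fit({"side":m["region"]},lambda p:cyl(p,.057,.072,.004),[.425,.072]); print(m["p"],m["bbox"],x,v)
print(arm.sense()["qpos"])
E
```

```text
clock: 6.4
position: [0.4251, 0.0721, 0.0391]
eef_rot: [0.117, 0.993, 0.0, 0.0]
contact_force: [0.0, -0.5, -2.0]
gripper_width: 0.0569
gripper_force: 44.2
clock: 6.8
position: [0.4249, 0.0721, 0.0387]
eef_rot: [0.117, 0.993, -0.0, -0.0]
contact_force: [-0.6, 0.1, 0.3]
gripper_width: 0.0859
gripper_force: 0.0
clock: 7.3
position: [0.4617, -0.0087, 0.1604]
eef_rot: [0.178, 0.984, 0.0, 0.002]
contact_force: [1.6, -0.3, -0.9]
gripper_width: 0.0861
gripper_force: 0.0
clock: 7.8
position: [0.5506, -0.2105, 0.1586]
eef_rot: [0.328, 0.945, 0.0, -0.0]
contact_force: [1.4, -0.2, -0.4]
gripper_width: 0.0855
gripper_force: 0.0
0.56 [257.5, 171.4, 280.3, 206.7] [0.42485188 0.07032615] 0.949140727519989
[-5.03568791e-01  4.03317652e-01 -3.71235075e-02  1.13094404e+00
 -1.09610881e-04  1.64554505e-01]
```

```bash
python3 -m handwheel '[{"tx":0.0354,"ty":-0.0785,"tz":0,"rx":0,"ry":0,"rz":-0.41},{"tx":0.0354,"ty":-0.0785,"tz":0,"rx":0,"ry":0,"rz":-0.41},{"tx":0,"ty":0,"tz":0,"rx":0,"ry":0,"rz":0},{"tx":0,"ty":0,"tz":-0.03,"rx":0,"ry":0,"rz":0},{"tx":0,"ty":0,"tz":-0.06,"rx":0,"ry":0,"rz":0}]'
python3 -m handwheel '[{"tx":0,"ty":0,"tz":-0.06,"rx":0,"ry":0,"rz":0},{"tx":0,"ty":0,"tz":-0.06,"rx":0,"ry":0,"rz":0},{"tx":0,"ty":0,"tz":0,"rx":0,"ry":0,"rz":0},{"tx":0,"ty":0,"tz":0,"rx":0,"ry":0,"rz":0}]'
python3 -m handwheel '[{"tx":0,"ty":0,"tz":0,"rx":0,"ry":0,"rz":0},{"tx":0,"ty":0,"tz":0,"rx":0,"ry":0,"rz":0},{"tx":0,"ty":0,"tz":0,"rx":0,"ry":0,"rz":0},{"tx":0,"ty":0,"tz":0,"rx":0,"ry":0,"rz":0},{"tx":0,"ty":0,"tz":0,"rx":0,"ry":0,"rz":0}]' 1 35
python3 -m handwheel '[{"tx":0,"ty":0,"tz":0,"rx":0,"ry":0,"rz":0},{"tx":0,"ty":0,"tz":0,"rx":0,"ry":0,"rz":0}]'
```

```text
clock: 8.45
position: [0.5864, -0.2868, 0.115]
eef_rot: [0.383, 0.924, -0.0, 0.002]
contact_force: [0.9, -0.2, -1.3]
gripper_width: 0.0853
gripper_force: 0.0
clock: 8.85
position: [0.5854, -0.2863, 0.0545]
eef_rot: [0.384, 0.924, 0.0, -0.0]
contact_force: [-0.3, -0.5, 1.2]
gripper_width: 0.0855
gripper_force: 0.0
clock: 9.35
position: [0.5861, -0.2873, 0.0548]
eef_rot: [0.384, 0.923, -0.0, 0.001]
contact_force: [-1.0, 1.3, 6.0]
gripper_width: 0.04
gripper_force: 34.5
clock: 9.55
position: [0.5861, -0.2873, 0.0548]
eef_rot: [0.384, 0.923, -0.0, 0.001]
contact_force: [-0.9, 1.5, 6.6]
gripper_width: 0.0396
gripper_force: 34.5
```

```bash
python3 -m handwheel '[{"tx":0,"ty":0,"tz":0.04,"rx":0,"ry":0,"rz":0},{"tx":0,"ty":0,"tz":0.06,"rx":0,"ry":0,"rz":0},{"tx":0.0194,"ty":0.0847,"tz":0,"rx":0,"ry":0,"rz":0},{"tx":0.0194,"ty":0.0847,"tz":0,"rx":0,"ry":0,"rz":0},{"tx":0.0194,"ty":0.0847,"tz":0,"rx":0,"ry":0,"rz":0}]'
python3 -m handwheel '[{"tx":0.0194,"ty":0.0847,"tz":0,"rx":0,"ry":0,"rz":0},{"tx":0.0194,"ty":0.0847,"tz":0,"rx":0,"ry":0,"rz":0},{"tx":0,"ty":0,"tz":0,"rx":0,"ry":0,"rz":0},{"tx":0,"ty":0,"tz":-0.04,"rx":0,"ry":0,"rz":0},{"tx":0,"ty":0,"tz":0,"rx":0,"ry":0,"rz":0}]'
python3 - <<'E'
from h import *
s=arm.read_camera("side")
cv2.imwrite("pics/t2.png",cv2.resize(s[120:270,240:440],(800,600),interpolation=cv2.INTER_CUBIC)[:,:,::-1])
E
```

```text
clock: 10.05
position: [0.6149, -0.1589, 0.1043]
eef_rot: [0.384, 0.923, 0.0, 0.0]
contact_force: [0.5, -0.2, -1.2]
gripper_width: 0.0395
gripper_force: 35.6
clock: 10.55
position: [0.633, -0.0751, 0.0822]
eef_rot: [0.384, 0.923, -0.0, -0.001]
contact_force: [-0.6, 0.8, 0.2]
gripper_width: 0.0398
gripper_force: 35.7
```

View pics/t2.png

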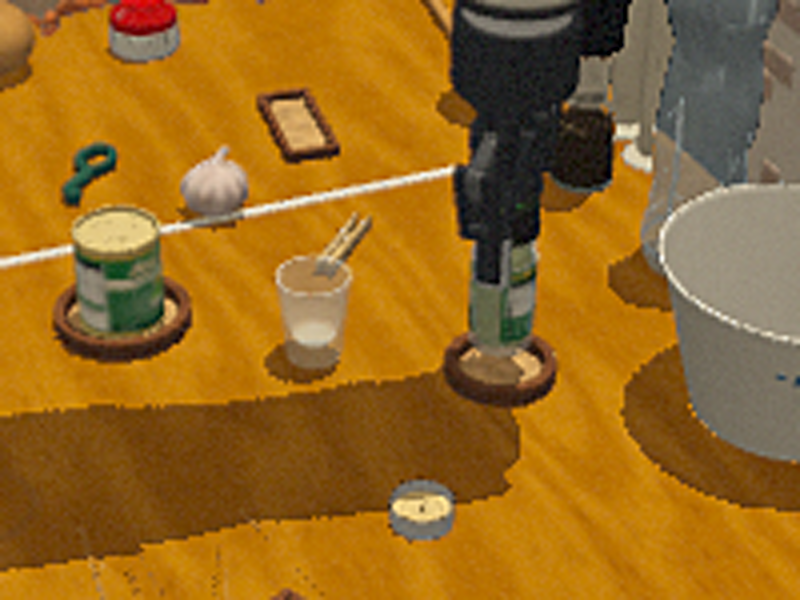

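The tin stands in its coaster at (118,290), and the jar hangs over the narrow coaster, both at column 500. I'll lower the jar.

```bash
python3 -m handwheel '[{"tx":0.001,"ty":0,"tz":-0.02,"rx":0,"ry":0,"rz":0},{"tx":0.001,"ty":0,"tz":-0.014,"rx":0,"ry":0,"rz":0},{"tx":0,"ty":0,"tz":-0.006,"rx":0,"ry":0,"rz":0},{"tx":0,"ty":0,"tz":-0.002,"rx":0,"ry":0,"rz":0},{"tx":0,"ty":0,"tz":0,"rx":0,"ry":0,"rz":0}]'
python3 -m handwheel '[{"tx":0,"ty":0,"tz":-0.003,"rx":0,"ry":0,"rz":0},{"tx":0,"ty":0,"tz":0,"rx":0,"ry":0,"rz":0}]'
python3 -m handwheel '[{"tx":0,"ty":0,"tz":-0.002,"rx":0,"ry":0,"rz":0},{"tx":0,"ty":0,"tz":0,"rx":0,"ry":0,"rz":0}]'
```

```text
clock: 11.1
position: [0.6351, -0.0754, 0.0628]
eef_rot: [0.384, 0.923, -0.0, -0.0]
contact_force: [-0.2, 0.4, -1.0]
gripper_width: 0.0395
gripper_force: 35.7
clock: 11.3
position: [0.6351, -0.0754, 0.0613]
eef_rot: [0.384, 0.923, 0.0, 0.0]
contact_force: [0.2, 0.4, -1.6]
gripper_width: 0.0397
gripper_force: 35.7
clock: 11.5
position: [0.6351, -0.0753, 0.0602]
eef_rot: [0.384, 0.923, 0.0, -0.0]
contact_force: [0.5, -0.4, -0.4]
gripper_width: 0.0396
gripper_force: 35.7
```

```bash
python3 -m handwheel '[{"tx":0,"ty":0,"tz":-0.002,"rx":0,"ry":0,"rz":0},{"tx":0,"ty":0,"tz":0,"rx":0,"ry":0,"rz":0}]'
python3 -m handwheel '[{"tx":0,"ty":0,"tz":-0.0015,"rx":0,"ry":0,"rz":0},{"tx":0,"ty":0,"tz":0,"rx":0,"ry":0,"rz":0}]'
```

```text
clock: 11.7
position: [0.6351, -0.0753, 0.0592]
eef_rot: [0.384, 0.923, -0.0, -0.0]
contact_force: [-0.1, 0.5, -0.9]
gripper_width: 0.0398
gripper_force: 35.7
clock: 11.9
position: [0.6352, -0.0754, 0.0589]
eef_rot: [0.384, 0.923, 0.0, 0.0]
contact_force: [-1.0, -0.0, 3.0]
gripper_width: 0.0399
gripper_force: 36.0
```

```bash
python3 -m handwheel '[{"tx":0,"ty":0,"tz":0,"rx":0,"ry":0,"rz":0},{"tx":0,"ty":0,"tz":0,"rx":0,"ry":0,"rz":0},{"tx":0,"ty":0,"tz":0,"rx":0,"ry":0,"rz":0},{"tx":0,"ty":0,"tz":0,"rx":0,"ry":0,"rz":0},{"tx":0,"ty":0,"tz":0.03,"rx":0,"ry":0,"rz":0}]' 0
python3 -m handwheel '[{"tx":0,"ty":0,"tz":0.09,"rx":0,"ry":0,"rz":0},{"tx":0,"ty":0,"tz":0.09,"rx":0,"ry":0,"rz":0},{"tx":-0.0313,"ty":0.0555,"tz":0,"rx":0,"ry":0,"rz":0.94},{"tx":-0.0313,"ty":0.0555,"tz":0,"rx":0,"ry":0,"rz":0.94},{"tx":-0.0313,"ty":0.0555,"tz":0,"rx":0,"ry":0,"rz":0.94}]'
python3 -m handwheel '[{"tx":-0.0313,"ty":0.0555,"tz":0,"rx":0,"ry":0,"rz":0.94},{"tx":-0.0313,"ty":0.0555,"tz":0,"rx":0,"ry":0,"rz":0.94},{"tx":-0.0313,"ty":0.0555,"tz":0,"rx":0,"ry":0,"rz":0.94},{"tx":-0.0313,"ty":0.0555,"tz":0,"rx":0,"ry":0,"rz":0.94},{"tx":-0.0313,"ty":0.0555,"tz":0,"rx":0,"ry":0,"rz":0.94}]'
python3 -m handwheel '[{"tx":-0.0313,"ty":0.0555,"tz":0,"rx":0,"ry":0,"rz":0.94},{"tx":-0.0313,"ty":0.0555,"tz":0,"rx":0,"ry":0,"rz":0.94},{"tx":-0.0313,"ty":0.0555,"tz":-0.04,"rx":0,"ry":0,"rz":0.94},{"tx":-0.0313,"ty":0.0555,"tz":-0.04,"rx":0,"ry":0,"rz":0.94},{"tx":0,"ty":0,"tz":0,"rx":0,"ry":0,"rz":0}]'
python3 -m handwheel '[{"tx":0,"ty":0,"tz":0,"rx":0,"ry":0,"rz":0}]'
python3 - <<'E'
from h import *
s=arm.read_camera("side")
cv2.imwrite("pics/t3.png",cv2.resize(s[130:250,230:390],(800,600),interpolation=cv2.INTER_CUBIC)[:,:,::-1])
from scipy.spatial.transform import Rotation as R
st=arm.sense();y=R.from_quat(st["eef_rot"]).as_matrix()[:,1]; print(np.degrees(np.arctan2(y[1],y[0])),st["qpos"])
for m in arm.masks_of("side","spice_jar")[:1]:
    x,v=fit({"side":m["region"]},lambda p:cyl(p,.040,.105,.004),[.635,-.075]); print(m["p"],m["bbox"],x,v)
E
```

```text
clock: 12.4
position: [0.6341, -0.0751, 0.0721]
eef_rot: [0.384, 0.923, -0.0, -0.001]
contact_force: [-0.2, 0.2, 0.8]
gripper_width: 0.0851
gripper_force: 0.0
clock: 12.9
position: [0.5876, 0.0086, 0.1637]
eef_rot: [0.179, 0.984, 0.0, 0.0]
contact_force: [-0.1, 0.2, -0.7]
gripper_width: 0.0856
gripper_force: 0.0
clock: 13.4
position: [0.5091, 0.1476, 0.1636]
eef_rot: [-0.172, 0.985, -0.0, 0.0]
contact_force: [0.5, 0.2, -0.4]
gripper_width: 0.0855
gripper_force: 0.0
clock: 13.9
position: [0.4444, 0.2595, 0.1216]
eef_rot: [-0.44, 0.898, 0.0, -0.002]
contact_force: [-0.5, -0.6, 0.3]
gripper_width: 0.0853
gripper_force: 0.0
clock: 14.0
position: [0.4469, 0.2579, 0.1234]
eef_rot: [-0.437, 0.9, -0.0, -0.0]
contact_force: [0.7, -0.3, 0.8]
gripper_width: 0.0853
gripper_force: 0.0
141.71408913166277 [ 3.64336946e-01  3.06250114e-01 -2.89121216e-01  9.74891304e-01
 -2.09529636e-04 -5.38244315e-01]
0.58 [362.3, 172.8, 377.2, 218.0] [ 0.63541946 -0.07736664] 0.936545729637146
```

View pics/t3.png

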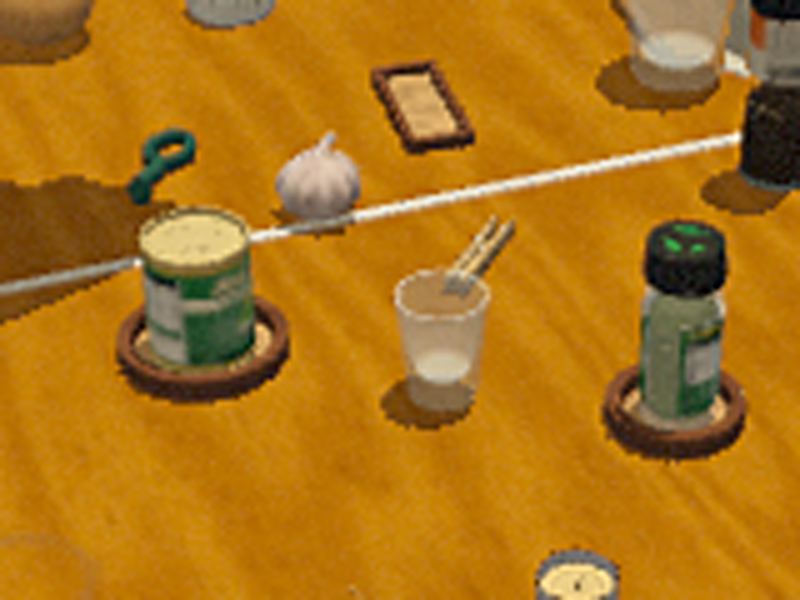

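The tin and jar both stand centred in their coasters at (195,300) and (683,340), and the glass has not moved. I'll descend on the opener.

```bash
python3 -m handwheel '[{"tx":0.0005,"ty":0,"tz":-0.06,"rx":0,"ry":0,"rz":0},{"tx":0,"ty":0,"tz":-0.06,"rx":0,"ry":0,"rz":0},{"tx":0,"ty":0,"tz":-0.06,"rx":0,"ry":0,"rz":0},{"tx":0,"ty":0,"tz":-0.03,"rx":0,"ry":0,"rz":0},{"tx":0,"ty":0,"tz":0,"rx":0,"ry":0,"rz":0}]'
python3 -m handwheel '[{"tx":0,"ty":0,"tz":-0.013,"rx":0,"ry":0,"rz":0},{"tx":0,"ty":0,"tz":-0.012,"rx":0,"ry":0,"rz":0},{"tx":0,"ty":0,"tz":0,"rx":0,"ry":0,"rz":0},{"tx":0,"ty":0,"tz":0,"rx":0,"ry":0,"rz":0}]'
```

```text
clock: 14.6
position: [0.4474, 0.2566, 0.0174]
eef_rot: [-0.436, 0.9, 0.0, -0.001]
contact_force: [0.0, -0.2, -0.3]
gripper_width: 0.0853
gripper_force: 0.0
clock: 15.0
position: [0.4478, 0.2577, 0.0064]
eef_rot: [-0.437, 0.9, -0.0, 0.0]
contact_force: [0.6, -0.1, -0.0]
gripper_width: 0.0853
gripper_force: 0.0
```

```bash
python3 -m handwheel '[{"tx":0,"ty":0,"tz":-0.003,"rx":0,"ry":0,"rz":0},{"tx":0,"ty":0,"tz":0,"rx":0,"ry":0,"rz":0},{"tx":0,"ty":0,"tz":0,"rx":0,"ry":0,"rz":0},{"tx":0,"ty":0,"tz":0,"rx":0,"ry":0,"rz":0},{"tx":0,"ty":0,"tz":0,"rx":0,"ry":0,"rz":0}]' 1 30
python3 -m handwheel '[{"tx":0,"ty":0,"tz":0,"rx":0,"ry":0,"rz":0},{"tx":0,"ty":0,"tz":0,"rx":0,"ry":0,"rz":0},{"tx":0,"ty":0,"tz":0,"rx":0,"ry":0,"rz":0}]'
python3 -m handwheel '[{"tx":0,"ty":0,"tz":0.03,"rx":0,"ry":0,"rz":0},{"tx":0,"ty":0,"tz":0.09,"rx":0,"ry":0,"rz":0},{"tx":0,"ty":0,"tz":0.06,"rx":0,"ry":0,"rz":0},{"tx":0,"ty":0,"tz":0,"rx":0,"ry":0,"rz":0},{"tx":0,"ty":0,"tz":0,"rx":0,"ry":0,"rz":0}]'
python3 - <<'E'
from h import *
s=arm.read_camera("side")
cv2.imwrite("pics/t4.png",cv2.resize(s[90:210,190:350],(800,600),interpolation=cv2.INTER_CUBIC)[:,:,::-1])
E
```

```text
clock: 15.5
position: [0.4476, 0.2577, 0.0046]
eef_rot: [-0.437, 0.9, -0.0, 0.0]
contact_force: [0.8, -1.0, 0.2]
gripper_width: 0.0126
gripper_force: 2.3
clock: 15.8
position: [0.4475, 0.2577, 0.0045]
eef_rot: [-0.437, 0.9, 0.0, -0.0]
contact_force: [-0.8, -0.4, 2.3]
gripper_width: 0.0105
gripper_force: 29.0
clock: 16.3
position: [0.4478, 0.2577, 0.0946]
eef_rot: [-0.437, 0.9, -0.0, 0.0]
contact_force: [-0.3, -0.4, -0.7]
gripper_width: 0.0103
gripper_force: 29.1
```

View pics/t4.png

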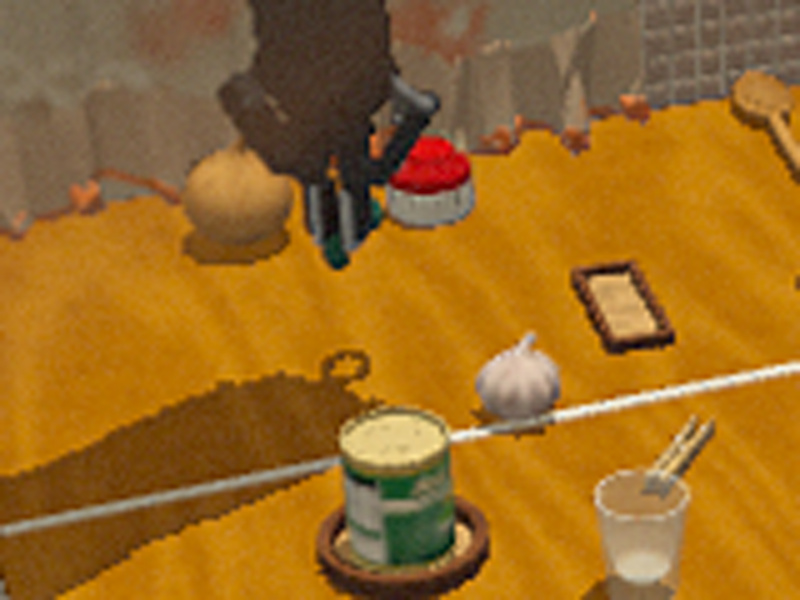

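The opener is gripped with its shadow showing it level at (340,240) in this crop. I'll carry it over the tin, with clearance, to the broad tray.

```bash
python3 -m handwheel '[{"tx":0,"ty":0,"tz":0.08,"rx":0,"ry":0,"rz":0},{"tx":0,"ty":0,"tz":0.04,"rx":0,"ry":0,"rz":0},{"tx":-0.0021,"ty":-0.093,"tz":0,"rx":0,"ry":0,"rz":0.606},{"tx":-0.0021,"ty":-0.093,"tz":0,"rx":0,"ry":0,"rz":0.606},{"tx":-0.0021,"ty":-0.093,"tz":0,"rx":0,"ry":0,"rz":0.606}]'
python3 -m handwheel '[{"tx":-0.0021,"ty":-0.093,"tz":0,"rx":0,"ry":0,"rz":0.606},{"tx":-0.0021,"ty":-0.093,"tz":0,"rx":0,"ry":0,"rz":0.606},{"tx":-0.0021,"ty":-0.093,"tz":0,"rx":0,"ry":0,"rz":0.606},{"tx":-0.0021,"ty":-0.093,"tz":0,"rx":0,"ry":0,"rz":0.606},{"tx":-0.0021,"ty":-0.093,"tz":0,"rx":0,"ry":0,"rz":0.606}]'
python3 -m handwheel '[{"tx":-0.0021,"ty":-0.093,"tz":0,"rx":0,"ry":0,"rz":0.606},{"tx":-0.0021,"ty":-0.093,"tz":0,"rx":0,"ry":0,"rz":0.606},{"tx":-0.0021,"ty":-0.093,"tz":-0.03,"rx":0,"ry":0,"rz":0.606},{"tx":-0.0021,"ty":-0.093,"tz":-0.07,"rx":0,"ry":0,"rz":0.606},{"tx":0,"ty":0,"tz":-0.07,"rx":0,"ry":0,"rz":0}]'
python3 -m handwheel '[{"tx":0,"ty":0,"tz":-0.04,"rx":0,"ry":0,"rz":0},{"tx":0,"ty":0,"tz":0,"rx":0,"ry":0,"rz":0}]'
python3 - <<'E'
from h import *
from scipy.spatial.transform import Rotation as R
st=arm.sense();y=R.from_quat(st["eef_rot"]).as_matrix()[:,1]; print(np.degrees(np.arctan2(y[1],y[0])),st["position"])
s=arm.read_camera("side")
cv2.imwrite("pics/t5.png",cv2.resize(s[220:340,240:400],(800,600),interpolation=cv2.INTER_CUBIC)[:,:,::-1])
E
```

```text
clock: 16.85
position: [0.4435, 0.1168, 0.1532]
eef_rot: [-0.557, 0.831, 0.0, -0.001]
contact_force: [0.7, -0.0, -0.1]
gripper_width: 0.0103
gripper_force: 29.2
clock: 17.35
position: [0.4381, -0.116, 0.1533]
eef_rot: [0.729, -0.684, -0.001, 0.0]
contact_force: [0.6, -0.1, -1.1]
gripper_width: 0.0102
gripper_force: 29.2
clock: 17.85
position: [0.435, -0.2983, 0.0725]
eef_rot: [0.84, -0.543, 0.001, 0.0]
contact_force: [1.2, 0.1, -1.5]
gripper_width: 0.0103
gripper_force: 29.2
clock: 18.05
position: [0.433, -0.2924, 0.0509]
eef_rot: [0.84, -0.543, -0.003, -0.001]
contact_force: [0.6, -0.4, 0.4]
gripper_width: 0.0102
gripper_force: 29.2
-155.7642027579121 [ 0.43302555 -0.29237843  0.05086939]
```

View pics/t5.png

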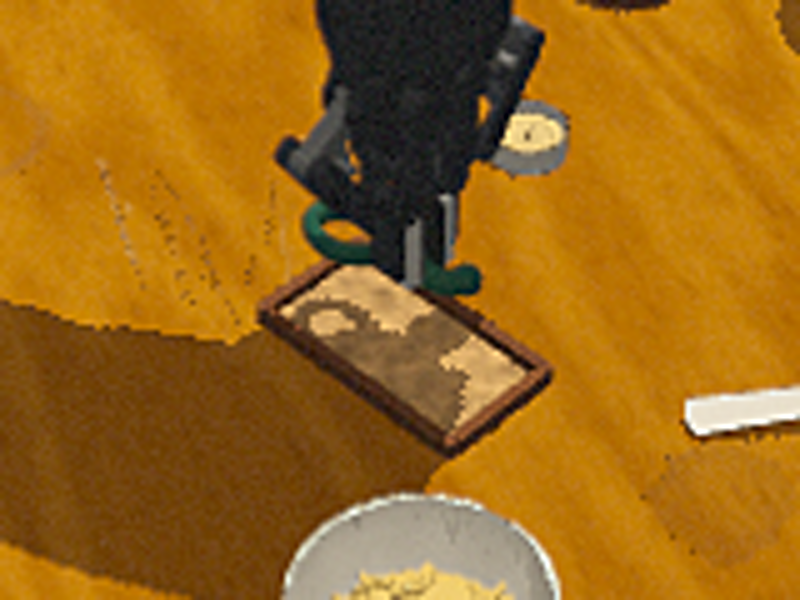

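The opener hangs over the tray, its ring at (340,235) and handle tip at (465,280) in the crop. I'll measure it in the air at its known height.

```bash
python3 - <<'E'
from h import *
st=arm.sense(); s=arm.read_camera("side").astype(int); z=st["position"][2]-.0046+.0065
m=((s[...,1]-s[...,0]>15)&(s.sum(2)>60)).astype('uint8'); m[:255]=0; m[285:]=0; m[:,:295]=0; m[:,345:]=0
v,u=np.nonzero(m); P=at_z("side",np.c_[u,v],z)[:,:2]; print(st["position"],len(u))
# model: top-view outline of opener in own frame
im=cv2.imread("pics/top0.png"); n=480; g=np.arange(n)*.00025
X,Y=np.meshgrid(.513-g,.325-g,indexing="ij")
uv=proj("top",np.c_[X.ravel(),Y.ravel(),np.full(X.size,.0065)]).astype('f4')
o=cv2.remap(im,uv[:,0].reshape(n,n),uv[:,1].reshape(n,n),cv2.INTER_CUBIC).astype(int)
w=(o[...,2]-o[...,1]<30)
Q=np.c_[X[w],Y[w]]-[.4535,.2685]; a=np.radians(52)
Q=np.c_[Q@[np.sin(a),-np.cos(a)],Q@[np.cos(a),np.sin(a)]]
from scipy.spatial import cKDTree
t=cKDTree(Q)
def cost(p):
    c,s_=np.cos(p[2]),np.sin(p[2]); d=P-p[:2]   # p[2]: own y direction
    own=np.c_[d@[s_,-c],d@[c,s_]]
    return np.mean(np.minimum(t.query(own)[0],.01)**2)*1e6
for a0 in(100,115,130):
    r=minimize(cost,[st["position"][0]-.0064,st["position"][1]+.0103,np.radians(a0)],method="Nelder-Mead",options=dict(initial_simplex=[[.4266,-.282,np.radians(a0)],[.4366,-.282,np.radians(a0)],[.4266,-.272,np.radians(a0)],[.4266,-.282,np.radians(a0+12)]],maxiter=200))
    print(r.x[:2],np.degrees(r.x[2]),r.fun)
E
```

```text
[ 0.4339491  -0.29288581  0.05280608] 118
[ 0.42579342 -0.28510848] 122.35733668446592 1.5810597313466317
[ 0.42586911 -0.28514641] 122.33646313898811 1.5810734561217974
[ 0.42579527 -0.28511037] 122.36392950235616 1.581049645206402
```

```bash
python3 -m handwheel '[{"tx":0.0034,"ty":-0.0116,"tz":0,"rx":0,"ry":0,"rz":-0.9},{"tx":0,"ty":0,"tz":-0.03,"rx":0,"ry":0,"rz":0},{"tx":0,"ty":0,"tz":-0.03,"rx":0,"ry":0,"rz":0},{"tx":0,"ty":0,"tz":-0.018,"rx":0,"ry":0,"rz":0},{"tx":0,"ty":0,"tz":0,"rx":0,"ry":0,"rz":0}]'
python3 -m handwheel '[{"tx":0,"ty":0,"tz":-0.003,"rx":0,"ry":0,"rz":0},{"tx":0,"ty":0,"tz":0,"rx":0,"ry":0,"rz":0}]'
python3 - <<'E'
from h import *
from scipy.spatial.transform import Rotation as R
st=arm.sense();y=R.from_quat(st["eef_rot"]).as_matrix()[:,1]; print(np.degrees(np.arctan2(y[1],y[0])),st["position"])
s=arm.read_camera("side")
cv2.imwrite("pics/t6.png",cv2.resize(s[240:330,260:380],(800,600),interpolation=cv2.INTER_CUBIC)[:,:,::-1])
E
```

```text
clock: 18.65
position: [0.4368, -0.2993, 0.0154]
eef_rot: [0.802, -0.598, -0.0, -0.0]
contact_force: [-0.3, 0.1, -0.3]
gripper_width: 0.0104
gripper_force: 29.2
clock: 18.85
position: [0.4371, -0.2998, 0.0146]
eef_rot: [0.802, -0.598, 0.0, 0.0]
contact_force: [0.3, 1.1, -0.9]
gripper_width: 0.0103
gripper_force: 29.2
-163.45196599558798 [ 0.43712615 -0.29981336  0.01459544]
```

View pics/t6.png

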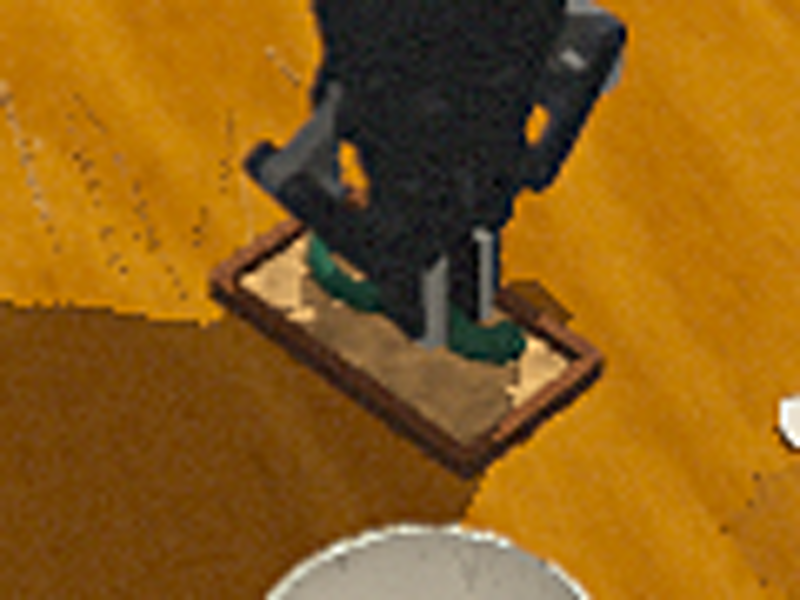

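The opener sits inside the tray rim, slightly toward its far side. I'll nudge it 2 mm nearer, go down to just above the rim and release.

```bash
python3 -m handwheel '[{"tx":-0.004,"ty":0.001,"tz":-0.004,"rx":0,"ry":0,"rz":0},{"tx":0,"ty":0,"tz":-0.004,"rx":0,"ry":0,"rz":0},{"tx":0,"ty":0,"tz":0,"rx":0,"ry":0,"rz":0},{"tx":0,"ty":0,"tz":0,"rx":0,"ry":0,"rz":0}]'
python3 -m handwheel '[{"tx":0,"ty":0,"tz":0,"rx":0,"ry":0,"rz":0},{"tx":0,"ty":0,"tz":0,"rx":0,"ry":0,"rz":0},{"tx":0,"ty":0,"tz":0,"rx":0,"ry":0,"rz":0},{"tx":0,"ty":0,"tz":0,"rx":0,"ry":0,"rz":0}]' 0
python3 -m handwheel '[{"tx":0,"ty":0,"tz":0.05,"rx":0,"ry":0,"rz":0},{"tx":0,"ty":0,"tz":0.09,"rx":0,"ry":0,"rz":0},{"tx":0,"ty":0,"tz":0.09,"rx":0,"ry":0,"rz":0},{"tx":0,"ty":0,"tz":0.09,"rx":0,"ry":0,"rz":0},{"tx":0,"ty":0,"tz":0,"rx":0,"ry":0,"rz":0}]'
python3 - <<'E'
from h import *
s=arm.read_camera("side"); print(arm.sense()["qpos"])
cv2.imwrite("pics/t7.png",cv2.resize(s[250:325,270:370],(600,450),interpolation=cv2.INTER_CUBIC)[:,:,::-1])
E
```

```text
clock: 19.3
position: [0.4348, -0.2991, 0.0099]
eef_rot: [0.801, -0.598, -0.0, -0.0]
contact_force: [-0.6, -0.6, 0.5]
gripper_width: 0.0103
gripper_force: 29.2
clock: 19.7
position: [0.4348, -0.2991, 0.01]
eef_rot: [0.801, -0.598, 0.0, -0.0]
contact_force: [0.3, -0.0, 0.2]
gripper_width: 0.0677
gripper_force: 0.0
clock: 20.2
position: [0.4365, -0.3007, 0.1754]
eef_rot: [0.801, -0.598, 0.004, 0.0]
contact_force: [0.2, -0.6, -1.4]
gripper_width: 0.0855
gripper_force: 0.0
[-7.56983763e-01  2.91598204e-01 -1.70032403e-01  1.10424871e+00
  5.83711730e-06 -2.61652829e+00]
```

View pics/t7.png

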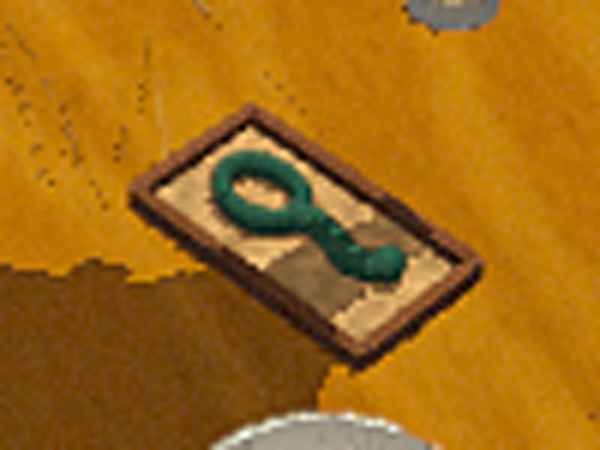

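The opener lies flat inside the broad tray (300,215), clear of all the walls. Now for the peg.

```bash
python3 -m handwheel '[{"tx":0.029,"ty":0.0729,"tz":0,"rx":0,"ry":0,"rz":-0.656},{"tx":0.029,"ty":0.0729,"tz":0,"rx":0,"ry":0,"rz":-0.656},{"tx":0.029,"ty":0.0729,"tz":0,"rx":0,"ry":0,"rz":-0.656},{"tx":0.029,"ty":0.0729,"tz":0,"rx":0,"ry":0,"rz":-0.656},{"tx":0.029,"ty":0.0729,"tz":0,"rx":0,"ry":0,"rz":-0.656}]'
python3 -m handwheel '[{"tx":0.029,"ty":0.0729,"tz":0,"rx":0,"ry":0,"rz":-0.656},{"tx":0.029,"ty":0.0729,"tz":0,"rx":0,"ry":0,"rz":-0.656},{"tx":0.029,"ty":0.0729,"tz":0,"rx":0,"ry":0,"rz":-0.656},{"tx":0.029,"ty":0.0729,"tz":0,"rx":0,"ry":0,"rz":-0.656},{"tx":0.029,"ty":0.0729,"tz":0,"rx":0,"ry":0,"rz":-0.656}]'
python3 -m handwheel '[{"tx":0.029,"ty":0.0729,"tz":0,"rx":0,"ry":0,"rz":-0.656},{"tx":0,"ty":0,"tz":-0.06,"rx":0,"ry":0,"rz":0},{"tx":0,"ty":0,"tz":-0.06,"rx":0,"ry":0,"rz":0},{"tx":0,"ty":0,"tz":0,"rx":0,"ry":0,"rz":0},{"tx":0,"ty":0,"tz":0,"rx":0,"ry":0,"rz":0}]'
python3 - <<'E'
from h import *
from scipy.spatial.transform import Rotation as R
st=arm.sense();y=R.from_quat(st["eef_rot"]).as_matrix()[:,1]; print(np.degrees(np.arctan2(y[1],y[0])),st["position"])
E
```

```text
clock: 20.75
position: [0.5071, -0.1151, 0.1688]
eef_rot: [-0.63, 0.777, 0.001, -0.0]
contact_force: [0.6, -0.4, -0.6]
gripper_width: 0.0854
gripper_force: 0.0
clock: 21.25
position: [0.5796, 0.0671, 0.1687]
eef_rot: [-0.422, 0.907, 0.0, -0.001]
contact_force: [1.0, -0.7, 0.4]
gripper_width: 0.0854
gripper_force: 0.0
clock: 21.75
position: [0.5937, 0.1017, 0.1097]
eef_rot: [-0.379, 0.925, 0.0, -0.001]
contact_force: [0.3, -0.5, 1.3]
gripper_width: 0.0854
gripper_force: 0.0
134.51761485565854 [0.5937497  0.10174724 0.10970348]
```

```bash
python3 -m handwheel '[{"tx":0.004,"ty":-0.003,"tz":-0.06,"rx":0,"ry":0,"rz":0},{"tx":0,"ty":0,"tz":-0.06,"rx":0,"ry":0,"rz":0},{"tx":0,"ty":0,"tz":-0.05,"rx":0,"ry":0,"rz":0},{"tx":0,"ty":0,"tz":-0.02,"rx":0,"ry":0,"rz":0},{"tx":0,"ty":0,"tz":0,"rx":0,"ry":0,"rz":0}]'
python3 -m handwheel '[{"tx":0,"ty":0,"tz":-0.008,"rx":0,"ry":0,"rz":0},{"tx":0,"ty":0,"tz":-0.007,"rx":0,"ry":0,"rz":0},{"tx":0,"ty":0,"tz":0,"rx":0,"ry":0,"rz":0},{"tx":0,"ty":0,"tz":0,"rx":0,"ry":0,"rz":0}]'
```

```text
clock: 22.25
position: [0.5963, 0.1001, 0.0151]
eef_rot: [-0.379, 0.926, 0.0, -0.0]
contact_force: [0.0, -0.5, 1.2]
gripper_width: 0.0853
gripper_force: 0.0
clock: 22.65
position: [0.5965, 0.1004, 0.008]
eef_rot: [-0.379, 0.925, -0.0, 0.0]
contact_force: [-0.9, 0.7, 0.1]
gripper_width: 0.0854
gripper_force: 0.0
```

Down to about 5 mm, then close gently and lift.

```bash
python3 -m handwheel '[{"tx":0,"ty":0,"tz":-0.006,"rx":0,"ry":0,"rz":0},{"tx":0,"ty":0,"tz":0,"rx":0,"ry":0,"rz":0},{"tx":0,"ty":0,"tz":0,"rx":0,"ry":0,"rz":0},{"tx":0,"ty":0,"tz":0,"rx":0,"ry":0,"rz":0},{"tx":0,"ty":0,"tz":0,"rx":0,"ry":0,"rz":0}]' 1 25
python3 -m handwheel '[{"tx":0,"ty":0,"tz":0,"rx":0,"ry":0,"rz":0},{"tx":0,"ty":0,"tz":0,"rx":0,"ry":0,"rz":0},{"tx":0,"ty":0,"tz":0,"rx":0,"ry":0,"rz":0}]'
python3 -m handwheel '[{"tx":0,"ty":0,"tz":0.03,"rx":0,"ry":0,"rz":0},{"tx":0,"ty":0,"tz":0.07,"rx":0,"ry":0,"rz":0},{"tx":0,"ty":0,"tz":0.06,"rx":0,"ry":0,"rz":0},{"tx":0,"ty":0,"tz":0,"rx":0,"ry":0,"rz":0},{"tx":0,"ty":0,"tz":0,"rx":0,"ry":0,"rz":0}]'
```

```text
clock: 23.15
position: [0.5963, 0.1003, 0.0046]
eef_rot: [-0.379, 0.925, -0.0, 0.0]
contact_force: [-2.5, -0.7, 6.1]
gripper_width: 0.0142
gripper_force: 27.0
clock: 23.45
position: [0.5964, 0.1003, 0.0046]
eef_rot: [-0.379, 0.925, -0.0, 0.0]
contact_force: [-0.5, -0.1, 2.3]
gripper_width: 0.0139
gripper_force: 26.9
clock: 23.95
position: [0.5965, 0.1004, 0.0846]
eef_rot: [-0.379, 0.925, -0.0, 0.0]
contact_force: [-0.4, -0.3, -0.7]
gripper_width: 0.014
gripper_force: 26.4
```

```bash
python3 -m handwheel '[{"tx":0.013,"ty":0.0718,"tz":0,"rx":0,"ry":0,"rz":0.9},{"tx":0.013,"ty":0.0718,"tz":0,"rx":0,"ry":0,"rz":0.9},{"tx":0.013,"ty":0.0718,"tz":0,"rx":0,"ry":0,"rz":0.9},{"tx":0.013,"ty":0.0718,"tz":0,"rx":0,"ry":0,"rz":0.9},{"tx":0.013,"ty":0.0718,"tz":0,"rx":0,"ry":0,"rz":0.9}]'
python3 -m handwheel '[{"tx":0,"ty":0,"tz":-0.04,"rx":0,"ry":0,"rz":0},{"tx":0,"ty":0,"tz":-0.04,"rx":0,"ry":0,"rz":0},{"tx":0,"ty":0,"tz":0,"rx":0,"ry":0,"rz":0},{"tx":0,"ty":0,"tz":0,"rx":0,"ry":0,"rz":0}]'
python3 - <<'E'
from h import *
from scipy.spatial.transform import Rotation as R
st=arm.sense();y=R.from_quat(st["eef_rot"]).as_matrix()[:,1]; print(np.degrees(np.arctan2(y[1],y[0])),st["position"])
s=arm.read_camera("side")
cv2.imwrite("pics/t8.png",cv2.resize(s[110:185,265:365],(800,600),interpolation=cv2.INTER_CUBIC)[:,:,::-1])
p=st["position"].copy(); p[2]+=.0014; a=np.radians(np.degrees(np.arctan2(y[1],y[0]))-90)
print(proj("side",[p+.036*np.array([np.cos(a),np.sin(a),0])*k for k in(-1,0,1)]))
E
```

```text
clock: 24.45
position: [0.6282, 0.2812, 0.0829]
eef_rot: [-0.666, 0.746, 0.0, -0.001]
contact_force: [-0.3, 0.7, -0.7]
gripper_width: 0.0137
gripper_force: 26.4
clock: 24.85
position: [0.6283, 0.2796, 0.0438]
eef_rot: [-0.664, 0.748, 0.0, -0.001]
contact_force: [0.9, -0.7, -0.1]
gripper_width: 0.0138
gripper_force: 26.4
173.1850781113461 [0.62827251 0.27957878 0.04380191]
[[316.82760273 144.32774499]
 [314.0244494  139.0652134 ]
 [311.32885697 134.00515668]]
```

View pics/t8.png

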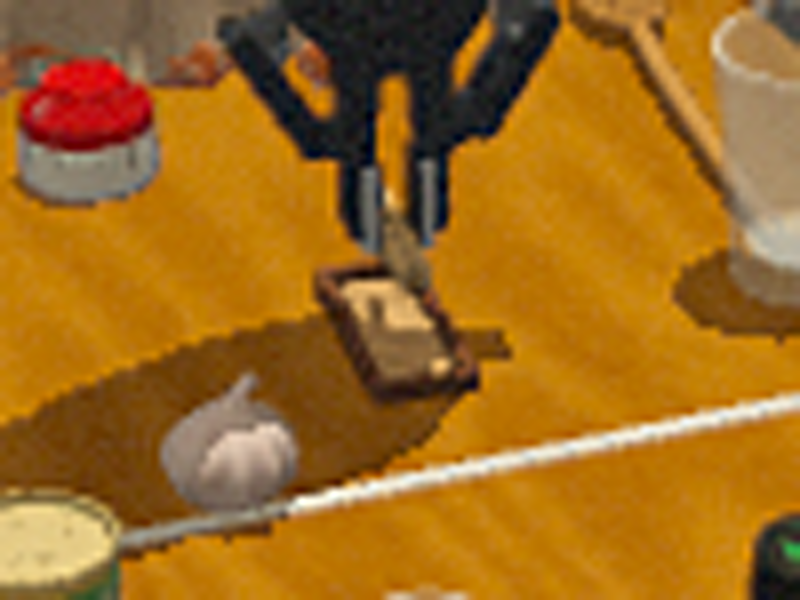

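The peg is lined up over the slim tray: its near end is at px (317.5,145.5) against a predicted (316.8,144.3). I'll lower it.

```bash
python3 -m handwheel '[{"tx":0.001,"ty":0.004,"tz":-0.028,"rx":0,"ry":0,"rz":0.05},{"tx":0,"ty":0,"tz":-0.022,"rx":0,"ry":0,"rz":0},{"tx":0,"ty":0,"tz":-0.01,"rx":0,"ry":0,"rz":0},{"tx":0,"ty":0,"tz":0,"rx":0,"ry":0,"rz":0},{"tx":0,"ty":0,"tz":0,"rx":0,"ry":0,"rz":0}]'
python3 - <<'E'
from h import *
s=arm.read_camera("side")
cv2.imwrite("pics/t9.png",cv2.resize(s[120:180,275:355],(800,600),interpolation=cv2.INTER_CUBIC)[:,:,::-1])
E
```

```text
clock: 25.4
position: [0.6293, 0.2818, 0.0145]
eef_rot: [-0.667, 0.745, 0.0, -0.0]
contact_force: [0.3, -0.3, -0.3]
gripper_width: 0.0142
gripper_force: 26.4
```

View pics/t9.png

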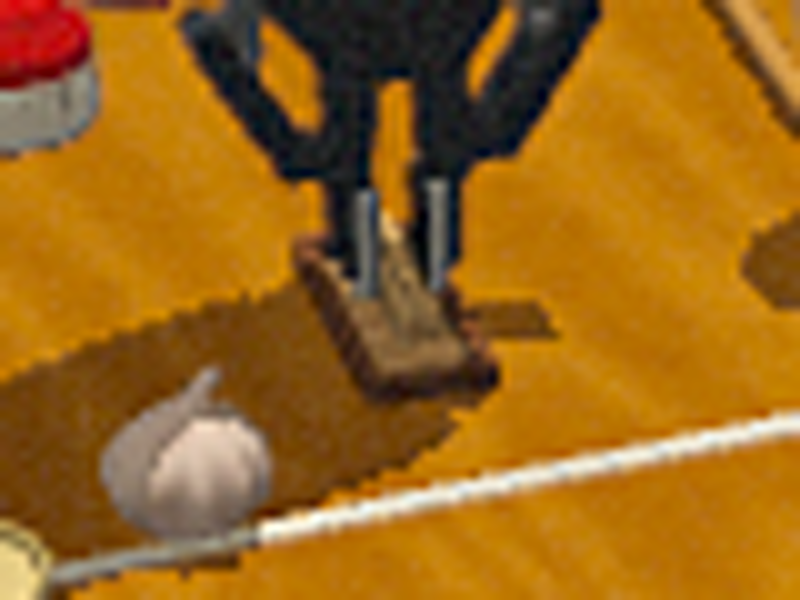

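The peg is inside the tray outline (410,300). I'll lower it to just above the rim, release and retreat.

```bash
python3 -m handwheel '[{"tx":0,"ty":0,"tz":-0.004,"rx":0,"ry":0,"rz":0},{"tx":0,"ty":0,"tz":-0.003,"rx":0,"ry":0,"rz":0},{"tx":0,"ty":0,"tz":0,"rx":0,"ry":0,"rz":0},{"tx":0,"ty":0,"tz":0,"rx":0,"ry":0,"rz":0}]'
python3 -m handwheel '[{"tx":0,"ty":0,"tz":0,"rx":0,"ry":0,"rz":0},{"tx":0,"ty":0,"tz":0,"rx":0,"ry":0,"rz":0},{"tx":0,"ty":0,"tz":0,"rx":0,"ry":0,"rz":0},{"tx":0,"ty":0,"tz":0,"rx":0,"ry":0,"rz":0}]' 0
python3 -m handwheel '[{"tx":0,"ty":0,"tz":0.05,"rx":0,"ry":0,"rz":0},{"tx":0,"ty":0,"tz":0.09,"rx":0,"ry":0,"rz":0},{"tx":0,"ty":0,"tz":0.09,"rx":0,"ry":0,"rz":0},{"tx":0,"ty":0,"tz":0.09,"rx":0,"ry":0,"rz":0},{"tx":0,"ty":0,"tz":0,"rx":0,"ry":0,"rz":0}]'
python3 - <<'E'
from h import *
s=arm.read_camera("side")
a=cv2.resize(s[135:172,290:350],(600,370),interpolation=cv2.INTER_CUBIC); b=cv2.resize(s[150:230,240:400],(600,300),interpolation=cv2.INTER_CUBIC)
cv2.imwrite("pics/t10.png",np.vstack([a[:300],b])[:,:,::-1])
E
```

```text
clock: 25.85
position: [0.6293, 0.2818, 0.011]
eef_rot: [-0.667, 0.745, -0.0, 0.0]
contact_force: [-0.8, -0.5, 0.0]
gripper_width: 0.0139
gripper_force: 26.4
clock: 26.25
position: [0.6293, 0.2819, 0.011]
eef_rot: [-0.667, 0.745, -0.0, 0.0]
contact_force: [-0.2, -0.1, 1.0]
gripper_width: 0.0712
gripper_force: 0.0
clock: 26.75
position: [0.6314, 0.2826, 0.1775]
eef_rot: [-0.667, 0.745, -0.002, 0.004]
contact_force: [1.1, 0.0, 0.0]
gripper_width: 0.085
gripper_force: 0.0
```

View pics/t10.png

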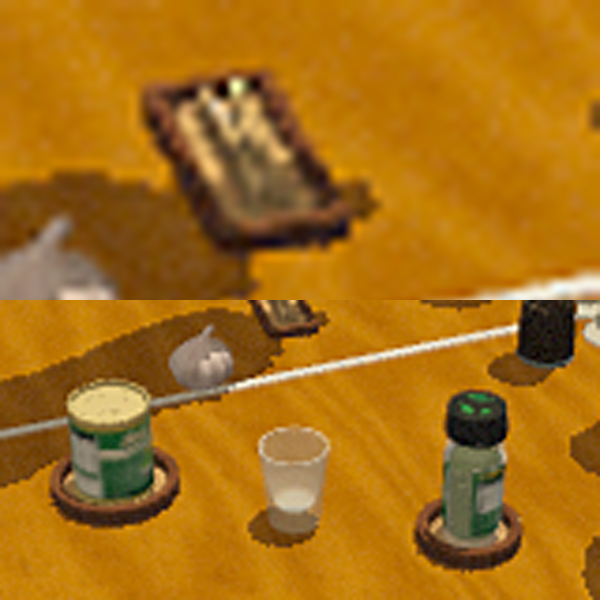

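The tin, jar and glass are all standing correctly. The peg lies in the slim tray, but its far tip shows close to the end wall at (236,85). I'll move the arm away and check that from both cameras with the tray outline drawn on.

```bash
python3 -m handwheel '[{"tx":-0.025,"ty":-0.085,"tz":0.02,"rx":0,"ry":0,"rz":0},{"tx":-0.025,"ty":-0.085,"tz":0,"rx":0,"ry":0,"rz":0},{"tx":-0.025,"ty":-0.085,"tz":0,"rx":0,"ry":0,"rz":0},{"tx":-0.025,"ty":-0.085,"tz":0,"rx":0,"ry":0,"rz":0},{"tx":-0.025,"ty":-0.085,"tz":0,"rx":0,"ry":0,"rz":0}]'
python3 -m handwheel '[{"tx":-0.025,"ty":-0.085,"tz":0,"rx":0,"ry":0,"rz":0},{"tx":-0.025,"ty":-0.085,"tz":0,"rx":0,"ry":0,"rz":0},{"tx":0,"ty":0,"tz":0,"rx":0,"ry":0,"rz":0},{"tx":0,"ty":0,"tz":0,"rx":0,"ry":0,"rz":0}]'
python3 - <<'E'
from h import *
P=[];c0=[.629,.2805];a=np.radians(-6.5)
x=np.array([np.cos(a),np.sin(a)]); y=np.array([-np.sin(a),np.cos(a)])
for c in("top","side"):
    im=arm.read_camera(c)[:,:,::-1]; 
    g=(np.arange(280)-140)/280*.07; h=(np.arange(480)-240)/480*.12
    U,V=np.meshgrid(-g,-h,indexing="ij")  # rows: own x up, cols: own y left
    for z in (.012,):
        W=np.array(c0)+U.ravel()[:,None]*x+V.ravel()[:,None]*y
        uv=proj(c,np.c_[W,np.full(len(W),z)]).astype('f4')
        o=cv2.remap(np.ascontiguousarray(im),uv[:,0].reshape(280,480),uv[:,1].reshape(280,480),cv2.INTER_CUBIC)
        for d in(-.045,.045): q=int(240-d*4000); o[::8,q]=(255,255,0)
        for d in(-.0155,.0155): q=int(140-d*4000); o[q,::8]=(255,255,0)
        P.append(o)
cv2.imwrite("pics/fin.png",np.vstack(P))
E
```

```text
clock: 27.3
position: [0.5655, 0.0679, 0.1799]
eef_rot: [-0.667, 0.745, 0.0, -0.001]
contact_force: [1.2, -1.5, 1.1]
gripper_width: 0.0854
gripper_force: 0.0
clock: 27.7
position: [0.5413, -0.0163, 0.1803]
eef_rot: [-0.666, 0.746, 0.001, -0.0]
contact_force: [0.9, 0.4, 0.3]
gripper_width: 0.0852
gripper_force: 0.0
```

View pics/fin.png

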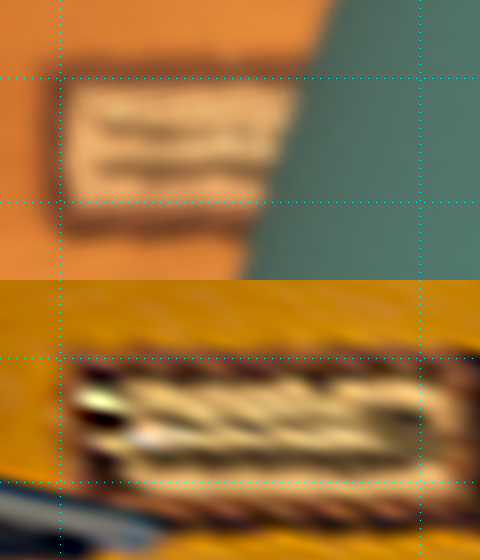

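In the top view the peg's tips start at column ~97 and the tray's inner wall is at ~72. That puts the peg about 6 mm inside the wall, lying flat and parallel. In the side view its tip also falls short of the wall, at about +40 mm against 45 mm. I'm handing in the job.

```bash
python3 -c "
from workcell import arm
print(arm.finish_job())"
```

```text
the job is handed in; nothing more can be done
None
```

I handed the job in at about 28 s: the tin and jar stand in their coasters, the opener and peg lie flat in their trays and the glass was not moved; no verdict came back.

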